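Hang a ground saw blade on the gravity rail

TASK

Take the roller hanger with the saw blade out of the leaning rack and hook it, both rollers, onto the sloped round rail in the high half of the rail. Set it down gently without dropping it, let go there, and see that it rolls by itself all the way down to the stop; do not touch it in the low half, and leave the other things on the bench where they are.

Things in the scene. Friction and masses are not known exactly. Their poses are not given: they have to be found in the camera images.
- hanger: Loose roller hanger, about 0.44 kg (all sizes in mm). Origin: where the rail's centre line passes once hung, midway between the two rollers. Own z up, y along the rail, x to the open side of its C shape. Starts leaning in the rack, top tilted back about 0.52 rad, open side up. Flat aluminium spine on the -x side only, x -20 to -15: 84 wide (y) from z 6 to 36, 30 wide below, down to z -145.
- stand: Fixed dark steel foot of the rail, 130 x 460 x 12 mm; origin mid underside, on the bench. Over its x = 0, along its y, runs a rigid round bar of 12 diameter, y -207 to 207, falling 0.105 rad towards +y (high end at -y). Posts at y -200 and 200, sleeves 28 wide, 100 high. Bar clamped anew each time: centre line at y = 0 is 190 to 250 above the bench, NOT reported: feel or look.
- rack: Fixed plywood leaning rack; origin mid underside, on the bench; foot 190 x 130 x 12 mm. Its board, 130 wide, faces the rack's +x and leans its top 0.52 rad towards -x; top edge 155 above the bench. The hanger's spine lies on the board, its lower end on a ledge square to it: hanger origin at x 0, y within 20, 168 above the bench. Lift the hanger upward to free it.
- can: Bystander: upright spray can, 60 diameter, 150 mm high; origin at its underside.
- flange: Bystander: dark steel clamping ring, 76 diameter, 12 mm high, lying flat; origin at its underside.
- hexkey: Bystander: T-handled hex key lying flat, 155 long, handle 90 wide and 16 mm high; origin on the shaft at bench height, shaft along its x.
- tab (a point): Centre of the hanger's grip tab (at z 57 of the hanger, axes alike): black plastic, 10 thick in x, 40 long in y, 42 tall (hanger z 36 to 78), nothing beside it. Below it is a plate x -20 to 15, y -42 to 42, z 31 to 36.
- rollers (a point): Point midway between the hanger's two free-turning, slightly dragging grooved steel rollers (hanger z 15; axles along x at y -25 and 25). Groove radius 9, 20 wide (x -10 to 10), between flanges of radius 14, 3 thick, reaching down to hanger z 1. The grooves sit on the rail.
- blade (a point): Centre of the saw blade fixed to the spine, hanger z -90: 100 diameter, 4 thick (hanger x 6 to 10). Its rim reaches up to hanger z -40: the rail must enter sideways, from the hanger's +x, through the gap between blade rim (z -40) and roller flanges (z 1).
- stop_foot (a point): Point on the stand's foot (stand x 0, y 165, z 12) straight below the face of the stop at the rail's low end: a rubber block 40 wide across the rail, reaching about 40 above the bar's centre line. A hanger resting against it has its origin at stand y about 123. High half of the rail: stand y below 0; low half: above 0.
Things that resemble listed ones, but are neither listed nor needed, are in the scene too. What is shaped like the hanger but blue or red is not meant.

How it is judged (in metres and radians):
On the way:
1. the hanger is let go, upright, over the rail in its high half (y of hanger in the frame of stand between -0.18 and 0.02 m and x of hanger in the frame of stand between -0.015 and 0.015 m and z of hanger in the frame of stand above 0.16 m and angle between hanger's own z axis and vertical below 0.3 rad and contact force between the fingers and hanger below 0.05 N), for 0.06 s.
At the end, for the whole second after the job is handed in: The hanger hangs on the rail against the stop: its origin 110 to 135 mm along the stand's y, within 15 mm of the rail's line, more than 160 mm above the bench, its z axis within 0.25 rad of vertical, at rest (below 0.03 m/s) (y of hanger in the frame of stand between 0.11 and 0.135 m and x of hanger in the frame of stand between -0.015 and 0.015 m and z of hanger in the frame of stand above 0.16 m and angle between hanger's own z axis and vertical below 0.25 rad and linear speed of hanger below 0.03 m/s); the robot touches nothing.
It fails at once if the hanger is touched by the fingers or arm in the low half of the rail (y of hanger in the frame of stand above 0.03 m and contact force between any of the fingers, the arm and hanger above 0.1 N).
It fails at once if the hanger is dropped (faster than 0.6 m/s while the fingers do not hold it) (linear speed of hanger above 0.6 m/s and contact force between the fingers and hanger below 0.1 N).
It fails at once if the can, the ring or the hex key is moved more than 30 mm (distance of any of can, flange, hexkey from where it was at the start of the episode above 0.03 m).
It also fails if it takes over 64 s, if anything falls off the work surface, if the arm or the gripper's body presses on something with over 40 N, if the wrist force passes 120 N, or if a joint passes its speed limit or range.

ROBOT

A 6-joint arm with a two-finger parallel gripper is mounted at the origin on the work surface. World frame = base frame: x ahead of the robot, y to its left, z up, the work surface at z = 0. Lengths are in mm, angles in degrees, forces in N, time in s.
With the tool pointing down it reaches from about 325 to 875 mm from the base axis. Payload 4.4 kg.
Tool frame: the origin (TCP) lies at the very end of the fingers, on their centre line; the grasp point (between the pads) lies 19 mm behind it; z points along the fingers, y is the line along which they close (so a half turn about z gives the same grasp; the last joint's range is limited). The gripper opens to 85 mm and grips with 20 to 120 N. Pads are 22 mm wide; open, the fingers measure 114 mm over their backs; the gripper's body (76 mm by 85 mm) begins 54 mm behind the grasp point. The pads swing forward as they close: fully open they stand 13 mm farther back than shut.
Start: joints at [-73.195, 11.837, 88.321, -0, 79.842, -8.623], TCP at [246.879, -519.305, 231.282] pointing down, gripper open.
Joint ranges: [-156.59, 156.59], [-49.26, 127.26], [12.9, 141.05], [-63.56, 243.56], [4.71, 150.69], [-161.64, 161.64]. Speed limits (degrees/s): [159.86, 159.86, 180, 180, 180, 180].

INTERFACE

Orientations are given as a 3x3 rotation matrix whose columns are the frame's x, y, z axes.
In Python, from workcell import r, optics gives the robot as it stands. The module is installed in compiled form; this text tells all that it offers.
- The arm moves only by the tool drive_tool, never from a script. Its argument "moves" is a list of rows, each a list of 3 entries, a list of its own where there are three numbers: the finger opening in m, from 0 to 0.0854, then the shift along the tool's x, y, z in m, then the turn, a rotation vector about the tool's x, y, z in rad. In form: [[fingers, [tx, ty, tz], [rx, ry, rz]], ...]. A call has exactly 5 rows; each row is the pose to reach, as a shift and turn from the pose commanded when the call began, along the tool's axes at that moment; what a row does not reach only later rows make up. A row lasts 1/12 s, in which the tool goes at most 41.7 mm and 7.16 degrees, less where a joint would pass 70% of its speed; a pose out of reach is approached as far as the arm can. A call with a gripper value outside its range is refused whole. The fingers move at their own pace and stop on an object; "grip_force" is the grip in N (left out, the last holds). Time passes only in rows, so rows that repeat a pose let the fingers close, or fill a call up. It gives the time, the measured TCP pose, the force, the opening and the grip force at its end, in the units of the state.
- r.observe(): the state, without advancing time (a new reading comes with each control period).
- optics.read_camera(name): name is "scene" or "top" or "wrist"; returns the picture (480x640x3 uint8, blue, green, red); there is no depth.
- optics.camera_params(name): a dict with "vertical_fov" (degrees; the focal length in pixels is half the picture's height over the tangent of half this angle, whatever the lens; pixels are square), "cx", "cy" (the principal point, pixels), "R" (3x3) and "t" (3): a world point X has camera coordinates R X + t; the wrist camera has in their place "tool_from_camera" (4x4, takes a point from camera to tool coordinates, whose origin is the TCP and whose axes are the flange's). Camera axes: x right, y down, z forward; pixel columns grow to the right and rows downward; lengths in mm; the calibration is good to about 2 mm. A picture is of the moment at which its call begins: read the wrist's pose just before it. camera_params takes no time and is no camera call.
- r.finish_job(): hands the job in; it is judged then, once.
The state is a dict: "time": time; "q": joint angles; "dq": joint speeds; "joint_efforts": joint torques, N m; "ee_pos": TCP position; "ee_rot": TCP orientation; "wrist_force": force on the tool from outside, world axes, zero at the start; "moment": the same for the moment, N m; "width": finger opening in mm; "grasp_force": force on a finger pad.
Only numpy, scipy, OpenCV 4.12 (cv2) and the standard library are available. Lean on these libraries where they do the work, as an engineer would, in place of code of your own. Each camera call takes 0.05 s, during which the arm holds its last target. There are 200 camera calls.

## Working session

There is one attempt and no reset: what is moved stays moved. The work goes in short steps, Python scripts to look and compute and a tool call to move; the robot and the scene stay as the last step left them, time stands still between calls to the robot, and variables do not carry over. Pictures are saved under pics/ and viewed, at most 10 in all, crops included, and the job is handed in when it is done.

Besides the shell and the picture viewer there is one more tool, called after "Request:" by a JSON object that holds its "api" and its "payload". drive_tool: Moves the arm, as the interface text tells. Its arguments: {"type":"object","properties":{"moves":{"type":"array","items":{"type":"array"}},"grip_force":{"type":"number"}},"required":["moves"]}

```bash
mkdir -p pics
cat > h.py <<'E'
import numpy as np, cv2
from workcell import r, optics
def K(n):
    p=optics.camera_params(n); return 240/np.tan(np.radians(p["vertical_fov"])/2),p
def ray(n,u,v,st=None):
    f,p=K(n); d=np.array([(u-p["cx"])/f,(v-p["cy"])/f,1.])
    if n=="wrist":
        T=np.array(p["tool_from_camera"]); R=np.array(st["ee_rot"]); 
        return R@T[:3,3]+np.array(st["ee_pos"]), R@T[:3,:3]@d
    R=np.array(p["R"]); t=np.array(p["t"]); return -R.T@t, R.T@d
def tri(rays):
    A=np.zeros((3,3)); b=np.zeros(3)
    for o,d in rays:
        d=d/np.linalg.norm(d); P=np.eye(3)-np.outer(d,d); A+=P; b+=P@o
    X=np.linalg.solve(A,b)
    return X,[np.linalg.norm(np.cross(X-o,d/np.linalg.norm(d))) for o,d in rays]
def onz(n,u,v,z,st=None):
    o,d=ray(n,u,v,st); return o+d*(z-o[2])/d[2]
def proj(n,X):
    f,p=K(n); c=np.array(p["R"])@np.array(X,float)+np.array(p["t"]); return f*c[:2]/c[2]+[p["cx"],p["cy"]]
E
python3 - <<'E'
from h import *
for n in("scene","top"):
    im=optics.read_camera(n); cv2.imwrite(f"pics/{n}0.png",im)
    o,d=ray(n,320,240); print(n,o.round(),d.round(3),K(n)[0])
s=r.observe(); print(s["time"],s["ee_pos"],s["ee_rot"],s["wrist_force"],s["width"])
f,p=K("wrist");print(f,p)
E
```

```text
scene [1234. -620. 1458.] [-0.442  0.36  -0.822] 590.8618954265178
top [ 390.  -58. 1178.] [ 0.136  0.015 -0.991] 498.06737802822204
0.1 [ 246.6773092  -518.63950871  230.23008448] [[ 9.03111284e-01  4.29406113e-01 -6.31348735e-04]
 [ 4.29406476e-01 -9.03109087e-01  2.01392232e-03]
 [ 2.94613776e-04 -2.08990121e-03 -9.99997773e-01]] [ 0.09268248 -0.16347938 -0.62141393] 85.4655534738837
405.0443278093211 {'vertical_fov': 61.29583561621373, 'cx': 314.4788052330432, 'cy': 237.46749921757754, 'tool_from_camera': array([[-5.54964648e-04, -9.61473955e-01, -2.74895480e-01,
         6.94889632e+01],
       [ 9.99999843e-01, -5.55502501e-04, -7.58956613e-05,
        -9.67092055e-01],
       [-7.97334249e-05, -2.74895479e-01,  9.61474113e-01,
        -1.41672120e+02],
       [ 0.00000000e+00,  0.00000000e+00,  0.00000000e+00,
         1.00000000e+00]])}
```

View pics/scene0.png

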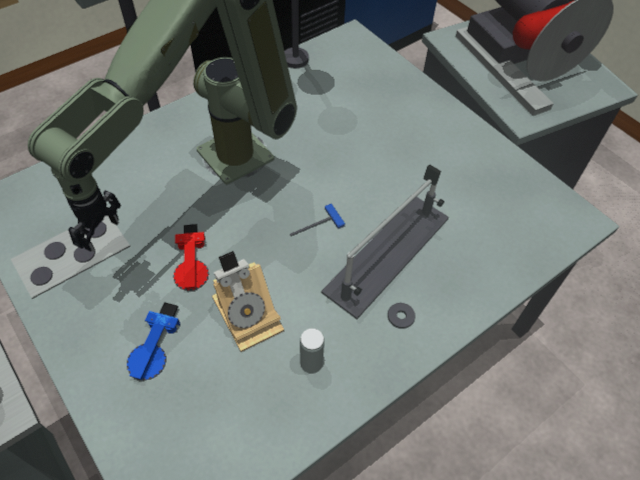

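View pics/top0.png

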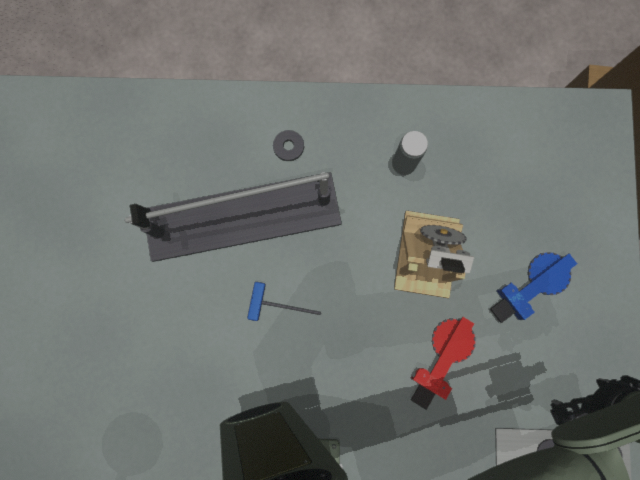

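Scene picture: the grey hanger sits in the plywood rack at (240,295), and the stand runs from (345,290), its high end, to (432,175), the stop. Top picture: hanger at (445,250), stand from (148,215), the stop, to (325,180), the high end. The can, ring and hex key are all clear. I'll enlarge these areas.

Run:
```python
from h import *
s=cv2.imread("pics/scene0.png");t=cv2.imread("pics/top0.png")
def c(im,x,y,w,h,k): return cv2.resize(im[y:y+h,x:x+w],None,fx=k,fy=k,interpolation=cv2.INTER_CUBIC)
a=np.hstack([c(s,200,240,80,120,5),c(t,390,200,80,120,5)]);cv2.imwrite("pics/rack.png",a)
b=np.vstack([np.hstack([c(s,310,240,100,75,4),c(s,380,150,100,75,4)]),np.hstack([c(t,120,190,100,75,4),c(t,260,160,100,75,4)])]);cv2.imwrite("pics/stand.png",b)
```

```text
(no output)
```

View pics/rack.png

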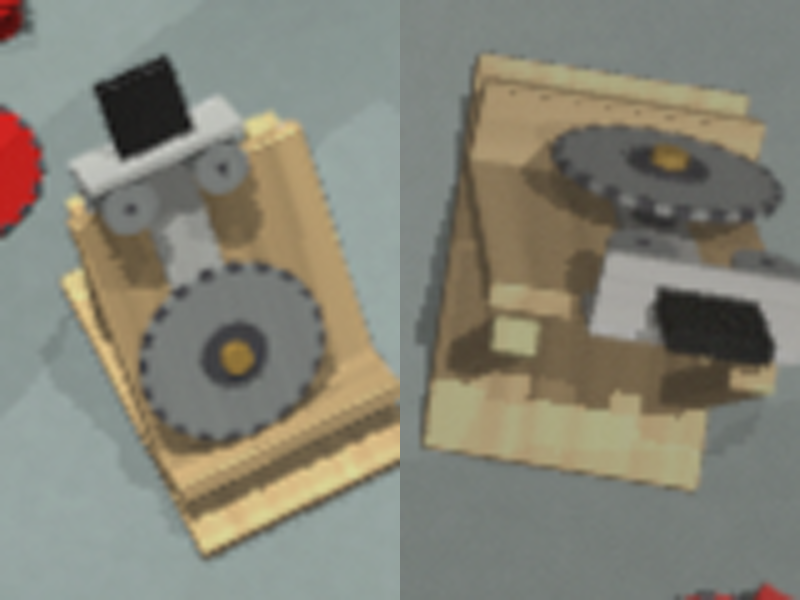

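View pics/stand.png

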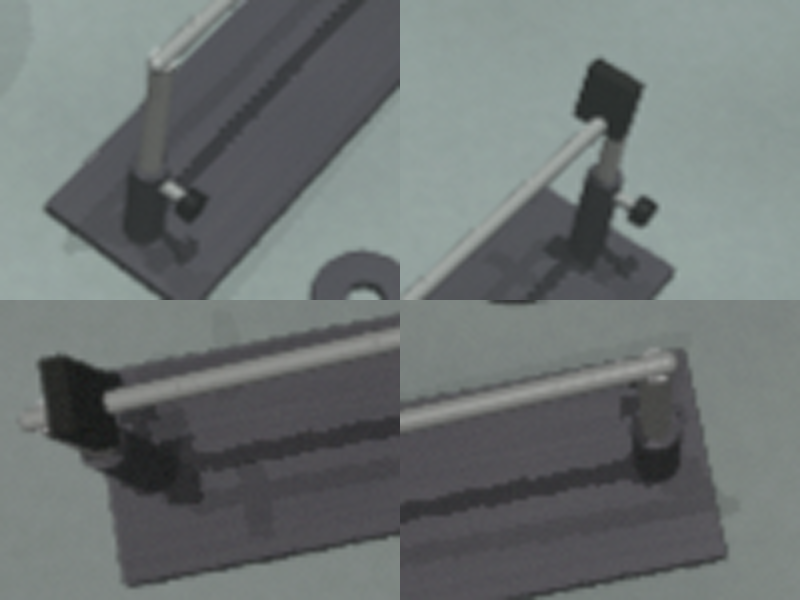

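Pixel positions are readable in the crops: tab, plate and blade of the hanger in both views, both rail ends, and the foot corners. Next I fit the poses.

```bash
cat > fit.py <<'E'
from h import *
from scipy.optimize import least_squares
from scipy.spatial.transform import Rotation as Ro
S=lambda x,y:(200+x/5,240+y/5); T=lambda x,y:(390+(x-400)/5,200+y/5)
obs=[("scene",S(95,85),(-5,-20,78)),("scene",S(165,57),(-5,20,78)),("scene",S(192,130),(5,20,36)),("scene",S(120,158),(5,-20,36)),
("scene",S(70,160),(-20,-42,36)),("scene",S(95,197),(15,-42,31)),("scene",S(222,95),(-20,42,36)),("scene",S(247,127),(15,42,33)),("scene",S(233,352),(8,0,-90)),
("top",T(658,290),(5,20,36)),("top",T(755,302),(5,-20,36)),("top",T(775,362),(-5,-20,78)),("top",T(667,343),(-5,20,78)),
("top",T(607,248),(15,42,34)),("top",T(588,333),(-20,42,36)),("top",T(666,172),(8,0,-90))]
def Rh(yaw,tilt): return Ro.from_euler('ZY',[yaw,-tilt]).as_matrix()
def res(p): return np.concatenate([proj(n,Rh(p[3],p[4])@np.array(h)+p[:3])-uv for n,uv,h in obs])
if __name__=="__main__":
    p0=list(onz("top",445,250,168))+[-.14,.52]
    s=least_squares(res,p0,loss="soft_l1"); p=s.x; print("hanger",p.round(3)); print(res(p).reshape(-1,2).round(1).tolist())
    print("tab",Rh(*p[3:])@[0,0,57]+p[:3])
    for uv in[(406,211),(459.6,219.6),(395,289.4),(449.4,298)]: print("rackfoot",onz("top",*uv,12).round(1))
    hi,e1=tri([ray("scene",349.25,255.75),ray("top",324.25,175.5)]);lo,e2=tri([ray("scene",429.5,181.75),ray("top",147.5,215)])
    print("rail hi",hi,e1,"lo",lo,e2); d=lo-hi; print(np.degrees(np.arctan2(d[1],d[0])),d[2]/np.hypot(*d[:2]),np.linalg.norm(d))
    for n,uv in[("top",(152,261.25)),("top",(341.25,223.75)),("top",(331.25,172.5)),("scene",(321.25,291.25)),("scene",(448,217.5))]: print("foot",onz(n,*uv,10).round(1))
    for n,u in[("can",(414,143)),("flange",(289,145))]: print(n,onz("top",*u,150 if n=="can" else 6).round())
    print("red,blue tabs",onz("top",424,398,20).round(),onz("top",502,312,20).round())
E
python3 fit.py
```

```text
hanger [ 5.08671e+02 -3.03787e+02  1.64036e+02 -1.35000e-01  5.04000e-01]
[[-1.5, 0.0], [-0.7, -0.8], [-0.0, 0.1], [-0.2, 1.0], [-1.3, 0.2], [-1.6, 0.2], [-1.4, -0.2], [-1.4, -0.2], [-1.2, -0.6], [-0.7, -2.1], [-0.0, -1.3], [-1.5, 0.0], [-0.7, 0.5], [-0.6, -0.5], [-0.5, -1.1], [-0.8, -0.2]]
tab [ 481.41270976 -300.08317463  213.95847626]
rackfoot [ 624.3 -242.3   12. ]
rackfoot [ 606.8 -369.4   12. ]
rackfoot [ 437.6 -217.8   12. ]
rackfoot [ 420.9 -344.4   12. ]
rail hi [649.50088297 -47.88679902 220.19422412] [np.float64(0.18235107525321315), np.float64(0.1823510752531812)] lo [569.25624424 311.39880398 179.82279599] [np.float64(0.5248169594920278), np.float64(0.5248169594921646)]
102.59009557830366 -0.10966394108558135 370.3447026380688
foot [489.1 355.3  10. ]
foot [590. -89.  10.]
foot [714.4 -62.2  10. ]
foot [596.6 -89.2  10. ]
foot [620.3 382.8  10. ]
can [ 744. -237.  150.]
flange [782.  42.   6.]
red,blue tabs [ 194. -284.   20.] [ 392. -463.   20.]
```

Two-view fit: hanger origin near (509,-304,164), yaw -7.7°, tilt 0.50. The rail's y axis points at 102.6°, with its centre at about (605,150,198). I'll write a move helper and go to a pre-grasp.

```bash
cat > go.py <<'E'
from h import *
from scipy.spatial.transform import Rotation as Ro
def tool(hR): # hanger axes -> tool axes
    return np.stack([hR[:,1],hR[:,0],-hR[:,2]],1)
def to(pos,R):
    s=r.observe(); C=np.array(s["ee_rot"]); p=np.array(s["ee_pos"])
    print("shift m",(C.T@(np.array(pos)-p)/1000).round(4).tolist(),"rv",Ro.from_matrix(C.T@R).as_rotvec().round(4).tolist())
    return s
def hang(p,yaw,tilt,roll,zt): # TCP for hanger origin p, tcp at hanger z zt
    hR=Ro.from_euler('ZXY',[yaw,roll,-tilt]).as_matrix()
    return np.array(p)+hR@[0,0,zt],tool(hR)
E
python3 -c "
from go import *
to(*hang((508.7,-303.8,164),-.135,.504,0,165))"
```

```text
shift m [0.2622, -0.1253, -0.0779] rv [-0.4634, 0.2485, -0.9706]
```

Request:
{"api": "drive_tool", "payload": {"moves": [[0.085,[0.262,-0.125,-0.078],[-0.463,0.249,-0.971]],[0.085,[0.262,-0.125,-0.078],[-0.463,0.249,-0.971]],[0.085,[0.262,-0.125,-0.078],[-0.463,0.249,-0.971]],[0.085,[0.262,-0.125,-0.078],[-0.463,0.249,-0.971]],[0.085,[0.262,-0.125,-0.078],[-0.463,0.249,-0.971]]]}}

```text
time: 0.52
ee_pos: [374.4, -361.1, 285.3]
ee_rot: [[0.529, 0.803, 0.274], [0.846, -0.524, -0.101], [0.063, 0.285, -0.957]]
wrist_force: [1.2, -0.6, -0.1]
width: 84.5
grasp_force: 0.0
```

```bash
python3 -c "
from go import *
to(*hang((508.7,-303.8,164),-.135,.504,0,165))"
```

```text
shift m [0.0883, 0.0154, -0.0139] rv [-0.198, 0.1072, -0.4156]
```

Request:
{"api": "drive_tool", "payload": {"moves": [[0.085,[0.088,0.015,-0.014],[-0.198,0.107,-0.416]],[0.085,[0.088,0.015,-0.014],[-0.198,0.107,-0.416]],[0.085,[0.088,0.015,-0.014],[-0.198,0.107,-0.416]],[0.085,[0.088,0.015,-0.014],[-0.198,0.107,-0.416]],[0.085,[0.088,0.015,-0.014],[-0.198,0.107,-0.416]]]}}

```text
time: 0.93
ee_pos: [428.1, -294.0, 307.2]
ee_rot: [[0.138, 0.869, 0.476], [0.991, -0.121, -0.065], [0.001, 0.48, -0.877]]
wrist_force: [-0.5, -0.3, -0.2]
width: 84.7
grasp_force: 0.0
```

```bash
python3 -c "
from go import *
import pickle
s=to(*hang((508.7,-303.8,164),-.135,.504,0,165))
s=r.observe();im=optics.read_camera('wrist');cv2.imwrite('pics/w1.png',im);print(s['ee_pos'],s['dq'])
pickle.dump((s['ee_pos'],s['ee_rot']),open('w1.pkl','wb'))"
```

```text
shift m [0.0012, 0.0019, -0.0004] rv [-0.003, 0.0004, -0.0031]
[ 428.06787507 -294.04664142  307.21580727] [-0.03415019  1.49261371 -1.80815561 -3.59594644  0.32509092 11.30471541]
```

View pics/w1.png

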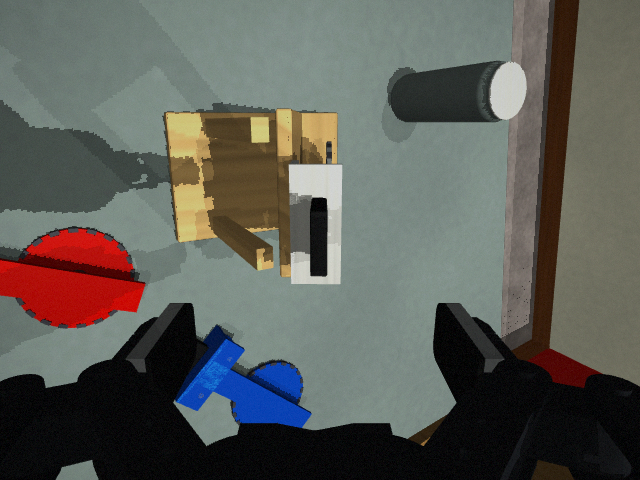

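The wrist view shows the tab centred between the fingers at (319,237) and the white plate square to the image at (290–342, 164–284). The yaw is right. I'll refine the fit with these points.

```bash
cat > fit2.py <<'E'
from fit import *
import pickle
ep,er=pickle.load(open('w1.pkl','rb')); er=np.array(er)
def pw(X):
    f,p=K("wrist");T=np.array(p["tool_from_camera"]); c=T[:3,:3].T@(er.T@(np.array(X)-ep)-T[:3,3]); return f*c[:2]/c[2]+[p["cx"],p["cy"]]
W=[((290,164),(-20,42,36)),((342,164),(15,42,36)),((341,284),(15,-42,36)),((291,284),(-20,-42,36)),((311,276),(-5,-20,78)),((327,276),(5,-20,78))]
rw=lambda p:np.concatenate([pw(Rh(p[3],p[4])@np.array(h)+p[:3])-uv for uv,h in W])
p0=np.array([508.7,-303.8,164,-.135,.504]); print(rw(p0).reshape(-1,2).round(1).tolist())
a=least_squares(lambda p:np.r_[rw(p)/2,res(p),(p[4]-.52)*50],p0,loss="soft_l1").x; print(a.round(3),rw(a).reshape(-1,2).round(1).tolist())
b=least_squares(lambda p:np.r_[rw(p),(p[4]-.52)*100],p0).x; print("wrist only",b.round(3),rw(b).reshape(-1,2).round(1).tolist())
E
python3 fit2.py
```

```text
[[-0.8, 0.3], [0.1, 0.1], [-0.6, -1.7], [0.7, -1.5], [0.9, -0.9], [1.4, -0.9]]
[ 5.08744e+02 -3.04093e+02  1.64490e+02 -1.38000e-01  5.13000e-01] [[-0.7, 0.6], [0.3, 0.6], [-0.8, -1.0], [0.5, -1.2], [0.2, -0.4], [0.7, -0.3]]
wrist only [ 5.07871e+02 -3.03424e+02  1.66926e+02 -1.40000e-01  5.20000e-01] [[-0.7, 0.0], [0.8, 0.2], [-0.5, -0.2], [0.3, -0.6], [-0.3, 0.2], [0.4, 0.3]]
```

```bash
python3 -c "
from go import *
to(*hang((508.5,-304,165.5),-.138,.515,0,44))"
```

```text
shift m [0.002, 0.0024, 0.1194] rv [-0.015, 0.0002, -0.005]
```

Request:
{"api": "drive_tool", "payload": {"moves": [[0.085,[0.002,0.0024,0.03],[-0.015,0,-0.005]],[0.085,[0.002,0.0024,0.06],[-0.015,0,-0.005]],[0.085,[0.002,0.0024,0.09],[-0.015,0,-0.005]],[0.085,[0.002,0.0024,0.119],[-0.015,0,-0.005]],[0.085,[0.002,0.0024,0.119],[-0.015,0,-0.005]]]}}

```text
time: 1.4
ee_pos: [486.5, -299.1, 198.1]
ee_rot: [[0.136, 0.866, 0.482], [0.991, -0.122, -0.06], [0.007, 0.486, -0.874]]
wrist_force: [-1.3, 1.3, 0.2]
width: 85.1
grasp_force: 0.0
```

```bash
python3 -c "
from go import *
s=to(*hang((508.5,-304,165.5),-.138,.515,0,44))
s=r.observe();im=optics.read_camera('wrist');cv2.imwrite('pics/w2.png',im);print(s['ee_pos'],s['wrist_force'],s['width'])"
```

```text
shift m [-0.0018, 0.0034, -0.0046] rv [-0.0081, -0.0066, -0.0021]
[ 486.53670345 -299.06326628  198.13109247] [-1.30486839  1.3097546   0.21212698] 85.12470214226849
```

View pics/w2.png

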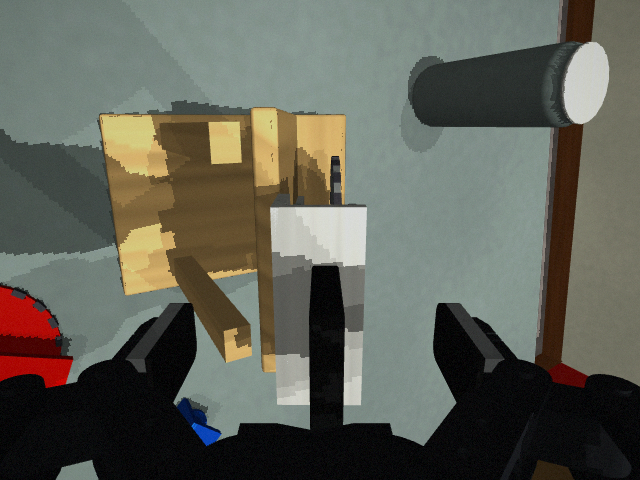

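The tab sits between the fingers about 3 mm toward tool +y (tab centre column 326, finger middle 315). I'll correct that and close.

Request:
{"api": "drive_tool", "payload": {"moves": [[0.085,[-0.002,0.0034,-0.003],[-0.008,-0.006,0]],[0.03,[-0.002,0.0034,-0.003],[-0.008,-0.006,0]],[0,[-0.002,0.0034,-0.003],[-0.008,-0.006,0]],[0,[-0.002,0.0034,-0.003],[-0.008,-0.006,0]],[0,[-0.002,0.0034,-0.003],[-0.008,-0.006,0]]], "grip_force": 80}}

```text
time: 1.87
ee_pos: [489.2, -304.5, 211.2]
ee_rot: [[0.139, 0.857, 0.497], [0.99, -0.115, -0.077], [-0.009, 0.503, -0.864]]
wrist_force: [0.5, -0.4, 0.3]
width: 38.5
grasp_force: 0.0
```

Request:
{"api": "drive_tool", "payload": {"moves": [[0,[0,0,0],[0,0,0]],[0,[0,0,0],[0,0,0]],[0,[0,0,0],[0,0,0]],[0,[0,0,0],[0,0,0]],[0,[0,0,0],[0,0,0]]]}}

```text
time: 2.28
ee_pos: [487.8, -303.9, 209.6]
ee_rot: [[0.137, 0.859, 0.493], [0.991, -0.114, -0.075], [-0.008, 0.498, -0.867]]
wrist_force: [-8.9, 0.6, 5.7]
width: 8.8
grasp_force: 78.1
```

Request:
{"api": "drive_tool", "payload": {"moves": [[0,[0,0.01,-0.017],[0,0,0]],[0,[0,0.022,-0.039],[0,0,0]],[0,[0,0.037,-0.065],[0,0,0]],[0,[0,0.055,-0.095],[0,0,0]],[0,[0,0.07,-0.122],[0,0,0]]]}}

```text
time: 2.7
ee_pos: [487.4, -301.6, 349.1]
ee_rot: [[0.138, 0.86, 0.492], [0.99, -0.117, -0.072], [-0.005, 0.497, -0.868]]
wrist_force: [0.9, -0.2, -3.6]
width: 8.6
grasp_force: 78.5
```

Request:
{"api": "drive_tool", "payload": {"moves": [[0,[0,0.015,-0.026],[0,0,0]],[0,[0,0.025,-0.043],[0,0,0]],[0,[0,0.03,-0.052],[0,0,0]],[0,[0,0.03,-0.052],[0,0,0]],[0,[0,0.03,-0.052],[0,0,0]]]}}

```text
time: 3.12
ee_pos: [487.8, -301.7, 407.9]
ee_rot: [[0.138, 0.859, 0.492], [0.99, -0.117, -0.073], [-0.005, 0.498, -0.867]]
wrist_force: [0.5, 0.3, -5.2]
width: 8.7
grasp_force: 78.5
```

```bash
cat > place.py <<'E'
from go import *
O=np.array([605.3,150.3]);a=np.radians(102.6);ey=np.array([np.cos(a),np.sin(a)]);ex=np.array([ey[1],-ey[0]])
def P(x,y,dz,zr=198,zt=48):
    xy=O+x*ex+y*ey; return to(*hang((*xy,zr-.105*y+dz),a-np.pi/2,0,-.105,zt))
E
python3 -c "
from place import *
P(-100,-45,120)"
```

```text
shift m [0.3916, -0.0397, 0.0179] rv [0.4953, -0.0031, -0.3748]
```

Request:
{"api": "drive_tool", "payload": {"moves": [[0,[0.025,-0.003,0.001],[0.1,0,-0.075]],[0,[0.06,-0.006,0.003],[0.2,0,-0.15]],[0,[0.1,-0.01,0.005],[0.3,0,-0.225]],[0,[0.14,-0.015,0.007],[0.4,0,-0.3]],[0,[0.18,-0.019,0.008],[0.495,-0.003,-0.375]]]}}

```text
time: 3.53
ee_pos: [500.2, -120.5, 389.6]
ee_rot: [[-0.219, 0.976, 0.019], [0.97, 0.22, -0.104], [-0.106, -0.005, -0.994]]
wrist_force: [0.9, -0.4, -5.2]
width: 9.3
grasp_force: 78.8
```

```bash
python3 -c "
from place import *
P(-100,-45,120)"
```

```text
shift m [0.2022, 0.0621, -0.0025] rv [-0.0043, 0.0008, 0.0023]
```

Request:
{"api": "drive_tool", "payload": {"moves": [[0,[0.042,0.013,-0.001],[0,0,0]],[0,[0.083,0.026,-0.002],[0,0,0]],[0,[0.124,0.038,-0.002],[0,0,0]],[0,[0.16,0.05,-0.002],[0,0,0]],[0,[0.185,0.058,-0.002],[0,0,0]]]}}

```text
time: 3.95
ee_pos: [516.3, 74.6, 370.5]
ee_rot: [[-0.221, 0.975, 0.021], [0.97, 0.222, -0.101], [-0.103, -0.002, -0.995]]
wrist_force: [1.2, -0.3, -5.5]
width: 8.7
grasp_force: 79.4
```

Request:
{"api": "drive_tool", "payload": {"moves": [[0,[0.01,0.003,0],[0,0,0]],[0,[0.017,0.004,0],[0,0,0]],[0,[0.017,0.004,0],[0,0,0]],[0,[0.017,0.004,0],[0,0,0]],[0,[0.017,0.004,0],[0,0,0]]]}}

```text
time: 4.37
ee_pos: [517.8, 86.0, 372.5]
ee_rot: [[-0.215, 0.976, 0.026], [0.971, 0.216, -0.105], [-0.108, 0.002, -0.994]]
wrist_force: [0.1, 0.1, -5.0]
width: 8.8
grasp_force: 79.3
```

```bash
python3 -c "
from place import *
import pickle
s=P(-100,-45,20); print(s['ee_pos'],s['wrist_force'])
v=[optics.read_camera(n) for n in('scene','top')]
for n,i in zip('st',v): cv2.imwrite(f'pics/p1{n}.png',i)
c=lambda im,x,y:cv2.resize(im[y:y+150,x:x+100],None,fx=4,fy=4,interpolation=cv2.INTER_CUBIC)
cv2.imwrite('pics/p1.png',np.hstack([c(v[0],290,140),c(v[1],220,150)]))
print([proj(n,np.array(s['ee_pos'])).round() for n in('scene','top')])
w=optics.read_camera('wrist'); cv2.imwrite('pics/w3.png',w)"
```

```text
shift m [0.0148, -0.0009, 0.101] rv [0.0023, 0.0036, -0.0021]
[517.84414992  85.96585458 372.46744913] [ 0.07546014  0.100989   -5.00734869]
[array([362., 159.]), array([240., 227.])]
```

View pics/p1.png

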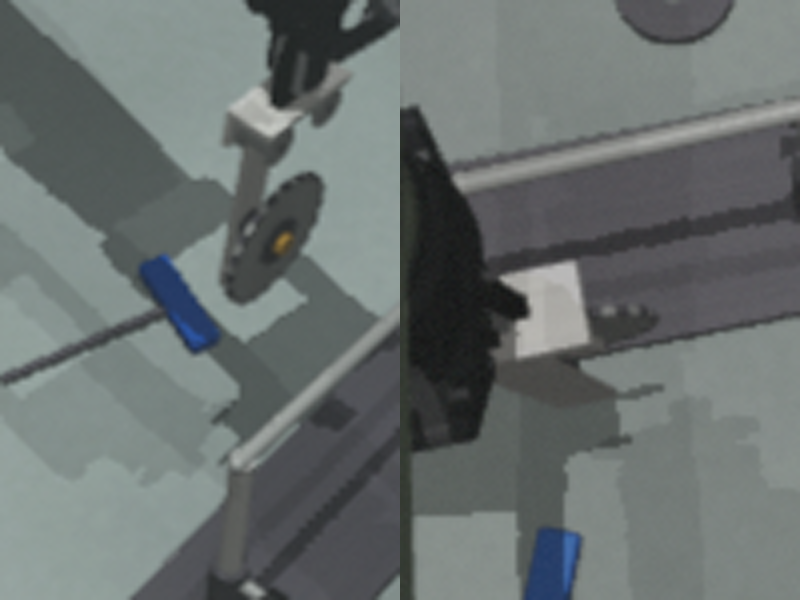

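The hanger is held upright next to the rail. Blade centre is at scene (358,199.5), and the plate's near corners are at top (264,215.5) and (267.5,237.5). I'll compare these with the prediction.

```bash
python3 -c "
from go import *
from scipy.optimize import least_squares
s=r.observe();R=np.array(s['ee_rot']);p=np.array(s['ee_pos'])
H0=np.stack([R[:,1],R[:,0],-R[:,2]],1)
obs=[('scene',(358.25,199.5),(8,0,-90)),('scene',(347,166.2),(-20,-42,36)),('scene',(358,175),(15,-42,36)),('top',(263.75,215.5),(15,-42,36)),('top',(267.5,237.5),(-20,-42,36))]
def res(q): # off in hanger axes, small rot
    HR=H0@Ro.from_rotvec(q[3:]).as_matrix()
    return np.concatenate([proj(n,p+H0@q[:3]+HR@np.array(h))-uv for n,uv,h in obs])
q0=np.array([0,0,-48,0,0,0.]);print(res(q0).reshape(-1,2).round(1).tolist())
q=least_squares(lambda q:np.r_[res(q),q[3:]*20,(q-q0)[:3]*.05],q0).x;print(q.round(3),res(q).reshape(-1,2).round(1).tolist())
print(s['time'],p)"
```

```text
[[-1.2, -0.3], [-2.2, 0.8], [-2.0, -0.9], [1.3, -1.3], [1.3, -2.8]]
[-1.1000e-02  5.0060e+00 -5.2571e+01  6.0000e-03 -4.0000e-03 -1.7000e-02] [[-0.1, -0.1], [-1.4, 1.1], [-1.4, -0.6], [-0.6, 0.2], [-1.0, -1.3]]
4.5167 [518.02651759  86.07336574 373.12016823]
```

```bash
python3 -c "
from place import *
P(-90,-49,20,zt=50)"
```

```text
shift m [0.0108, 0.0088, 0.0997] rv [0.0034, 0.0034, -0.0025]
```

Request:
{"api": "drive_tool", "payload": {"moves": [[0,[0.002,0.002,0.025],[0.003,0.003,-0.002]],[0,[0.005,0.004,0.055],[0.003,0.003,-0.002]],[0,[0.01,0.008,0.085],[0.003,0.003,-0.002]],[0,[0.011,0.009,0.0997],[0.003,0.003,-0.002]],[0,[0.011,0.009,0.0997],[0.003,0.003,-0.002]]]}}

```text
time: 4.93
ee_pos: [524.0, 88.5, 267.5]
ee_rot: [[-0.218, 0.976, 0.013], [0.97, 0.218, -0.103], [-0.103, -0.01, -0.995]]
wrist_force: [-0.7, 0.2, -5.9]
width: 8.7
grasp_force: 79.3
```

Request:
{"api": "drive_tool", "payload": {"moves": [[0,[0,0,0],[0,0,0]],[0,[0,0,0],[0,0,0]],[0,[0,0,0],[0,0,0]],[0,[0,0,0],[0,0,0]],[0,[0,0,0],[0,0,0]]]}}

```text
time: 5.35
ee_pos: [527.7, 89.6, 274.3]
ee_rot: [[-0.218, 0.976, 0.026], [0.97, 0.22, -0.102], [-0.105, 0.003, -0.994]]
wrist_force: [0.2, -0.7, -5.0]
width: 8.7
grasp_force: 79.3
```

```bash
python3 -c "
from place import *
s=P(0,-49,20,zt=50);print(s['wrist_force'])
im=optics.read_camera('scene'); cv2.imwrite('pics/p2.png',np.vstack([cv2.resize(im[140:290,300:450],None,fx=4,fy=4,interpolation=cv2.INTER_CUBIC)]))"
```

```text
shift m [-0.0014, 0.0889, 0.0019] rv [0.0031, 0.0006, 0.0013]
[ 0.2214917  -0.73412641 -5.01033671]
```

View pics/p2.png

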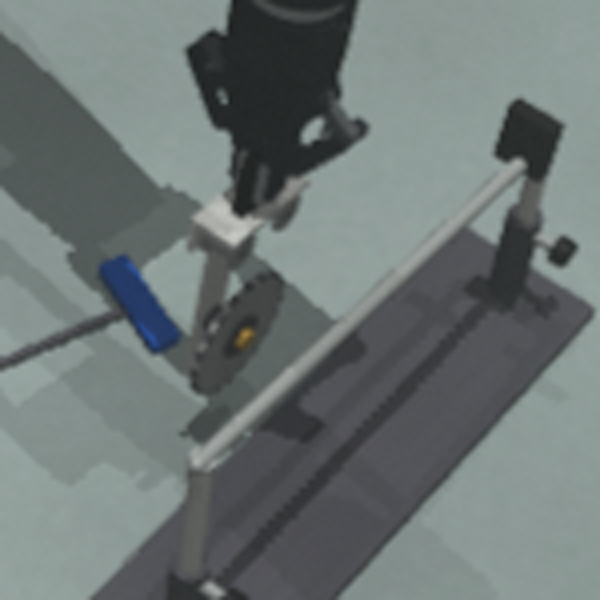

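The blade is clear on the robot side of the rail and its rim looks level with the bar, as planned. I'll move across slowly and watch the force.

Request:
{"api": "drive_tool", "payload": {"moves": [[0,[0,0.02,0.002],[0,0,0]],[0,[0,0.04,0.002],[0,0,0]],[0,[-0.001,0.055,0.002],[0,0,0]],[0,[-0.001,0.06,0.002],[0,0,0]],[0,[-0.001,0.065,0.002],[0,0,0]]]}}

```text
time: 5.82
ee_pos: [590.9, 102.7, 270.7]
ee_rot: [[-0.219, 0.976, 0.022], [0.97, 0.22, -0.103], [-0.105, -0.001, -0.994]]
wrist_force: [0.1, 0.0, -5.4]
width: 8.7
grasp_force: 79.4
```

Request:
{"api": "drive_tool", "payload": {"moves": [[0,[0,0.005,0],[0,0,0]],[0,[0,0.01,0],[0,0,0]],[0,[0,0.015,0],[0,0,0]],[0,[0,0.02,0],[0,0,0]],[0,[0,0.022,0],[0,0,0]]]}}

```text
time: 6.23
ee_pos: [612.6, 107.6, 270.8]
ee_rot: [[-0.219, 0.976, 0.024], [0.97, 0.22, -0.102], [-0.105, 0.001, -0.994]]
wrist_force: [0.2, 0.3, -5.4]
width: 8.9
grasp_force: 79.4
```

```bash
python3 -c "
from place import *
s=P(0,-49,0,zt=50);print(s['wrist_force'],s['ee_pos'])
v=[optics.read_camera(n) for n in('scene','wrist')]
cv2.imwrite('pics/p3.png',np.hstack([cv2.resize(v[0][140:265,330:430],None,fx=4,fy=4,interpolation=cv2.INTER_CUBIC),cv2.resize(v[1],(400,300))[:, :].repeat(1,0) if 0 else np.vstack([cv2.resize(v[1],(400,300)),np.zeros((200,400,3),np.uint8)])]))"
```

```text
shift m [0.0014, 0.0021, 0.0179] rv [0.0007, 0.0002, 0.0017]
[ 0.17115808  0.27148846 -5.41823131] [612.63189132 107.59828409 270.82481643]
```

View pics/p3.png

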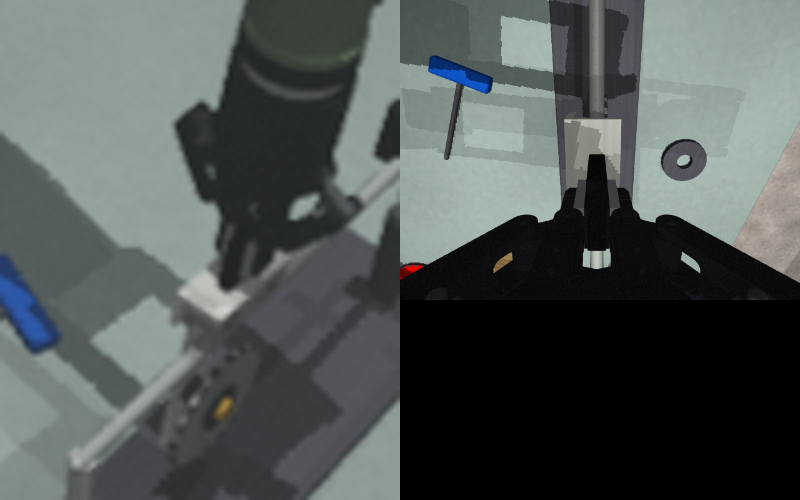

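The rail passes through the gap with no contact. In the wrist view the rail (column ~597) lines up with the tab. I'll measure the lateral offset precisely before lowering.

```bash
python3 -c "
from place import *
s=r.observe();im=optics.read_camera('wrist');cv2.imwrite('pics/w4.png',im)
g=im.astype(int).sum(2)
R=np.array(s['ee_rot']);p=np.array(s['ee_pos'])
for v in(20,50,80,110,140,160,215,300):
    row=g[v];d=np.diff(cv2.GaussianBlur(row[None].astype(np.float32),(5,1),0)[0]);sl=d[270:370]
    print(v,[ (270+i,int(sl[i])) for i in sorted(np.argsort(-abs(sl))[:8])])
for v in (20,80,140):
  for u in (305,325):
    o,d=ray('wrist',u,v,s)
    # intersect with horizontal sloped plane through rail centre
    n=np.array([ey[0]*.105,ey[1]*.105,1]);c=np.array([*O,198]);X=o+d*((c-o)@n)/(d@n)
    print(v,u,'toolxyz',(R.T@(X-p)).round(1),'stand x',((X[:2]-O)@ex).round(1))
"
```

```text
20 [(np.int64(302), 33), (np.int64(303), 36), (np.int64(304), 28), (np.int64(327), -35), (np.int64(328), -34), (np.int64(352), 31), (np.int64(353), 44), (np.int64(354), 27)]
50 [(np.int64(302), 28), (np.int64(303), 41), (np.int64(304), 36), (np.int64(327), -37), (np.int64(328), -33), (np.int64(356), 30), (np.int64(357), 46), (np.int64(358), 28)]
80 [(np.int64(302), 27), (np.int64(303), 37), (np.int64(304), 28), (np.int64(326), -29), (np.int64(327), -32), (np.int64(353), 27), (np.int64(354), 41), (np.int64(355), 29)]
110 [(np.int64(303), 39), (np.int64(304), 35), (np.int64(326), -31), (np.int64(327), -34), (np.int64(328), -24), (np.int64(348), 31), (np.int64(349), 47), (np.int64(350), 30)]
140 [(np.int64(302), 19), (np.int64(303), 33), (np.int64(304), 32), (np.int64(305), 22), (np.int64(325), -21), (np.int64(326), -35), (np.int64(327), -40), (np.int64(328), -24)]
160 [(np.int64(291), -26), (np.int64(292), -36), (np.int64(302), 21), (np.int64(303), 41), (np.int64(304), 41), (np.int64(305), 29), (np.int64(314), 36), (np.int64(315), 24)]
215 [(np.int64(285), 28), (np.int64(321), 24), (np.int64(322), 39), (np.int64(323), 27), (np.int64(351), -33), (np.int64(352), -85), (np.int64(353), -103), (np.int64(354), -63)]
300 [(np.int64(270), -60), (np.int64(271), -38), (np.int64(296), -54), (np.int64(297), -44), (np.int64(331), 52), (np.int64(332), 49), (np.int64(357), 36), (np.int64(358), 41)]
20 305 toolxyz [116.3  -4.9  67.7] stand x -7.6
20 325 toolxyz [116.3   4.4  67.7] stand x 1.7
80 305 toolxyz [90.1 -5.1 67.7] stand x -7.8
80 325 toolxyz [90.1  4.6 67.7] stand x 1.9
140 305 toolxyz [61.9 -5.3 67.7] stand x -7.9
140 325 toolxyz [61.9  4.8 67.7] stand x 2.2
```

The rail centre is at tool y ≈ 0 ± 0.5 mm, so it's lined up. Lowering gently.

Request:
{"api": "drive_tool", "payload": {"moves": [[0,[0,0.0005,0.003],[0,0,0]],[0,[0,0.0005,0.006],[0,0,0]],[0,[0,0.0005,0.009],[0,0,0]],[0,[0,0.0005,0.011],[0,0,0]],[0,[0,0.0005,0.012],[0,0,0]]]}}

```text
time: 6.8
ee_pos: [612.4, 106.3, 257.9]
ee_rot: [[-0.219, 0.976, 0.022], [0.97, 0.22, -0.103], [-0.105, -0.001, -0.994]]
wrist_force: [-0.3, 0.2, -3.8]
width: 8.8
grasp_force: 79.4
```

Request:
{"api": "drive_tool", "payload": {"moves": [[0,[0,0,0.001],[0,0,0]],[0,[0,0,0.002],[0,0,0]],[0,[0,0,0.003],[0,0,0]],[0,[0,0,0.004],[0,0,0]],[0,[0,0,0.004],[0,0,0]]]}}

```text
time: 7.22
ee_pos: [613.1, 106.1, 256.2]
ee_rot: [[-0.218, 0.976, 0.024], [0.97, 0.22, -0.102], [-0.105, 0.001, -0.994]]
wrist_force: [-2.7, -0.2, 1.3]
width: 9.0
grasp_force: 80.4
```

Request:
{"api": "drive_tool", "payload": {"moves": [[0,[0,-0.001,0],[0,0,0]],[0,[0,-0.002,0],[0,0,0]],[0,[0,-0.002,0],[0,0,0]],[0,[0,-0.002,0],[0,0,0]],[0,[0,-0.002,0],[0,0,0]]]}}

```text
time: 7.63
ee_pos: [612.4, 105.8, 256.2]
ee_rot: [[-0.218, 0.975, 0.027], [0.97, 0.22, -0.102], [-0.105, 0.004, -0.994]]
wrist_force: [2.7, 2.5, 2.2]
width: 9.1
grasp_force: 80.5
```

The lateral force reverses with only friction-sized values and the vertical contact is light, so the rollers are resting on the bar with the grooves centred. Now I release and lift clear.

Request:
{"api": "drive_tool", "payload": {"moves": [[0.085,[0,0.001,0],[0,0,0]],[0.085,[0,0.001,0],[0,0,0]],[0.085,[0,0.001,-0.015],[0,0,0]],[0.085,[0,0.001,-0.05],[0,0,0]],[0.085,[0,0.001,-0.09],[0,0,0]]]}}

```text
time: 8.05
ee_pos: [607.3, 114.2, 340.4]
ee_rot: [[-0.219, 0.976, 0.012], [0.97, 0.219, -0.104], [-0.104, -0.011, -0.994]]
wrist_force: [0.9, 0.4, 0.1]
width: 69.0
grasp_force: 0.0
```

Request:
{"api": "drive_tool", "payload": {"moves": [[0.085,[0,0,-0.04],[0,0,0]],[0.085,[0,-0.02,-0.08],[0,0,0]],[0.085,[0,-0.06,-0.08],[0,0,0]],[0.085,[0,-0.1,-0.08],[0,0,0]],[0.085,[0,-0.13,-0.08],[0,0,0]]]}}

```text
time: 8.47
ee_pos: [478.7, 94.0, 424.5]
ee_rot: [[-0.218, 0.976, 0.022], [0.97, 0.22, -0.103], [-0.106, -0.001, -0.994]]
wrist_force: [-0.6, -0.1, 0.9]
width: 85.2
grasp_force: 0.0
```

Request:
{"api": "drive_tool", "payload": {"moves": [[0.085,[-0.03,0,0],[0,0,0]],[0.085,[-0.06,0,0],[0,0,0]],[0.085,[-0.1,0,0],[0,0,0]],[0.085,[-0.13,0,0],[0,0,0]],[0.085,[-0.14,0,0],[0,0,0]]]}}

```text
time: 8.88
ee_pos: [511.5, -45.1, 438.0]
ee_rot: [[-0.214, 0.977, 0.021], [0.971, 0.215, -0.104], [-0.106, -0.002, -0.994]]
wrist_force: [-0.4, 0.1, -0.7]
width: 85.2
grasp_force: 0.0
```

```bash
python3 -c "
from place import *
s=r.observe();print(s['time'],s['ee_pos'],s['wrist_force'])
def g():
    v=[optics.read_camera(n) for n in('scene','top')];return v
a=g();
for _ in range(4): b=g()
print([int((cv2.absdiff(x,y).max(2)>40).sum()) for x,y in zip(a,b)])
cv2.imwrite('pics/f.png',np.hstack([cv2.resize(b[0][130:280,330:480],None,fx=2.66,fy=2.66,interpolation=cv2.INTER_CUBIC),cv2.resize(b[1][150:300,110:260],None,fx=2.66,fy=2.66,interpolation=cv2.INTER_CUBIC)]))"
```

```text
8.8833 [511.50325672 -45.05095168 438.04772918] [-0.37684552  0.08835004 -0.70373901]
[1518, 8102]
```

View pics/f.png

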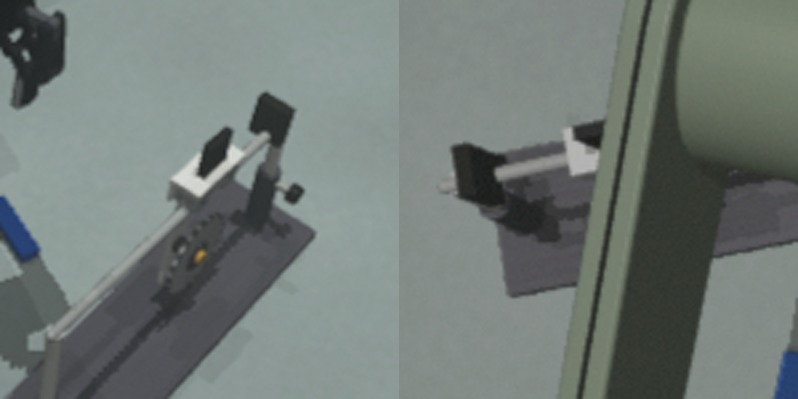

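The hanger hangs upright on the rail past the middle and is still rolling toward the stop. I'll wait and track its white plate and gold hub.

Request:
{"api": "drive_tool", "payload": {"moves": [[0.085,[0,0,0],[0,0,0]],[0.085,[0,0,0],[0,0,0]],[0.085,[0,0,0],[0,0,0]],[0.085,[0,0,0],[0,0,0]],[0.085,[0,0,0],[0,0,0]]]}}

```text
time: 9.8
ee_pos: [511.8, -41.2, 438.6]
ee_rot: [[-0.219, 0.976, 0.023], [0.97, 0.22, -0.102], [-0.105, 0.0, -0.994]]
wrist_force: [0.4, 0.1, -0.4]
width: 84.6
grasp_force: 0.0
```

Request:
{"api": "drive_tool", "payload": {"moves": [[0.085,[0,0,0],[0,0,0]],[0.085,[0,0,0],[0,0,0]],[0.085,[0,0,0],[0,0,0]],[0.085,[0,0,0],[0,0,0]],[0.085,[0,0,0],[0,0,0]]]}}

```text
time: 10.22
ee_pos: [511.8, -41.3, 438.6]
ee_rot: [[-0.218, 0.976, 0.023], [0.97, 0.22, -0.102], [-0.105, -0.0, -0.994]]
wrist_force: [-0.9, 0.5, -0.9]
width: 84.9
grasp_force: 0.0
```

```bash
cat > trk.py <<'E'
from place import *
for k in range(12):
    t=r.observe()['time'];im=optics.read_camera('scene')[130:280,330:480].astype(int)
    m=(im[...,2]-im[...,0]>60)&(im[...,1]>80)
    ys,xs=np.nonzero(m)
    if k%3==0: print(round(t,2),len(xs),(xs.mean()+330).round(1),(ys.mean()+130).round(1))
cv2.imwrite(f'pics/t{t:.1f}.png',im)
# expected hub pixel at stop (blade front x~14, z -90) for stand y
for y in(60,80,100,110,123,135):
    X=hang((*(O+y*ey),199-.105*y),a-np.pi/2,0,-.105,0); hR=np.stack([X[1][:,1],X[1][:,0],-X[1][:,2]],1)
    print(y,proj('scene',X[0]+hR@[14,0,-90]).round(1))
E
python3 trk.py
```

```text
10.22 6 416.7 214.7
10.37 7 417.7 212.4
10.52 6 418.2 211.8
10.67 6 418.2 211.8
60 [406.  224.9]
80 [410.  221.1]
100 [413.9 217.3]
110 [415.8 215.5]
123 [418.3 213.1]
135 [420.6 210.9][ WARN:0@21.782] global loadsave.cpp:1063 imwrite_ Unsupported depth image for selected encoder is fallbacked to CV_8U.
```

Request:
{"api": "drive_tool", "payload": {"moves": [[0.085,[0,0,0],[0,0,0]],[0.085,[0,0,0],[0,0,0]],[0.085,[0,0,0],[0,0,0]],[0.085,[0,0,0],[0,0,0]],[0.085,[0,0,0],[0,0,0]]]}}

```text
time: 11.23
ee_pos: [511.8, -41.2, 438.6]
ee_rot: [[-0.219, 0.976, 0.023], [0.97, 0.22, -0.102], [-0.105, 0.0, -0.994]]
wrist_force: [-0.7, 0.4, -0.5]
width: 85.2
grasp_force: 0.0
```

Request:
{"api": "drive_tool", "payload": {"moves": [[0.085,[0,0,0],[0,0,0]],[0.085,[0,0,0],[0,0,0]],[0.085,[0,0,0],[0,0,0]],[0.085,[0,0,0],[0,0,0]],[0.085,[0,0,0],[0,0,0]]]}}

```text
time: 11.65
ee_pos: [511.8, -41.2, 438.6]
ee_rot: [[-0.219, 0.976, 0.023], [0.97, 0.22, -0.102], [-0.105, -0.0, -0.994]]
wrist_force: [-0.2, 0.2, -1.0]
width: 84.9
grasp_force: 0.0
```

Request:
{"api": "drive_tool", "payload": {"moves": [[0.085,[0,0,0],[0,0,0]],[0.085,[0,0,0],[0,0,0]],[0.085,[0,0,0],[0,0,0]],[0.085,[0,0,0],[0,0,0]],[0.085,[0,0,0],[0,0,0]]]}}

```text
time: 12.07
ee_pos: [511.8, -41.3, 438.6]
ee_rot: [[-0.219, 0.976, 0.023], [0.97, 0.22, -0.102], [-0.105, -0.0, -0.994]]
wrist_force: [0.6, 0.4, -0.5]
width: 85.1
grasp_force: 0.0
```

Request:
{"api": "drive_tool", "payload": {"moves": [[0.085,[0,0,0],[0,0,0]],[0.085,[0,0,0],[0,0,0]],[0.085,[0,0,0],[0,0,0]],[0.085,[0,0,0],[0,0,0]],[0.085,[0,0,0],[0,0,0]]]}}

```text
time: 12.48
ee_pos: [511.8, -41.3, 438.6]
ee_rot: [[-0.219, 0.976, 0.023], [0.97, 0.22, -0.102], [-0.105, 0.0, -0.994]]
wrist_force: [-0.1, -0.3, 0.1]
width: 84.9
grasp_force: 0.0
```

```bash
python3 trk.py 2>/dev/null | head -4; ls pics/t*; python3 -c "
from h import *
import glob
f=sorted(glob.glob('pics/t[0-9]*'),key=lambda x:float(x[6:-4]));print((cv2.absdiff(cv2.imread(f[0]),cv2.imread(f[-1])).max(2)>40).sum())"
```

```text
12.48 6 418.2 211.8
12.63 6 418.2 211.8
12.78 6 418.2 211.8
12.93 6 418.2 211.8
pics/t10.8.png
pics/t13.0.png
pics/top0.png
0
```

The hub pixel has not changed since 10.5 s and matches stand y ≈ 125, so the hanger is at rest against the stop. Handing in.

```bash
python3 -c "
from workcell import r
print(r.finish_job())"
```

```text
the job is handed in; nothing more can be done
None
```

The hanger was hooked onto the rail in its high half, let go at about stand y -41 mm, and rolled by itself to rest against the stop at about y 125 mm by the camera; the job is handed in, but the hand-in reported no verdict.

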